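Find the die case that rattles

TASK

In one of the three closed die cases the crimp die has come off its seat: shake the cases, held up off the bench, to find the one that rattles. Stand the two quiet ones upright on the narrow steel ledge, lengthwise along it, and finish holding the rattling one out to the toolsetter, level and clear above the wooden tote at the far side: the program ends with the case still in the gripper. Leave the other things on the bench and the oil bottle on the ledge where they are.

Things in the scene. Friction and masses are not known exactly. Their poses are not given: they have to be found in the camera images.
- case_1_mid (a point): one of three closed grey die cases that look alike: 104 mm long (its x) by 56 wide (y) by 60 high (z), upright, hard shell; latches and hinges stand 4 mm proud of the long sides, 22 to 46 mm from the middle, between them the sides are plain. This point is the case's centre, 30 mm above its underside. 0.3 to 0.45 kg; the weight does not tell which one rattles, and its place changes
- case_2_mid (a point): one of three closed grey die cases that look alike: 104 mm long (its x) by 56 wide (y) by 60 high (z), upright, hard shell; latches and hinges stand 4 mm proud of the long sides, 22 to 46 mm from the middle, between them the sides are plain. This point is the case's centre, 30 mm above its underside. 0.3 to 0.45 kg; the weight does not tell which one rattles, and its place changes
- case_3_mid (a point): one of three closed grey die cases that look alike: 104 mm long (its x) by 56 wide (y) by 60 high (z), upright, hard shell; latches and hinges stand 4 mm proud of the long sides, 22 to 46 mm from the middle, between them the sides are plain. This point is the case's centre, 30 mm above its underside. 0.3 to 0.45 kg; the weight does not tell which one rattles, and its place changes
- loose_die (a joint): unseen: where the loose steel die (about 200 g) lies in the rattling case, whichever that is: m from the middle along that case's x, stops at -0.030 and 0.030. It slides lengthwise when its case is tipped end up by over 10 degrees or shaken briskly lengthwise, knocks, and stays there once level and still. In the quiet cases the die is fixed, not always in the middle
- ledge: narrow grey sheet-steel ledge (bench riser) on two uprights, fixed: its flat top is 440 mm long (its x axis) by 60 mm wide (y), 140 mm above the bench, with no rim. Origin on the bench under the middle of the ledge. An oil bottle stands at its -x end, 185 mm from the middle; the rest is free, room for both cases end to end
- tote: the toolsetter's low wooden tote, fixed, origin on the bench under its middle: 75 mm high, 200 mm (x) by 280 mm (y) outside, with black crimp applicators standing in it up to 110 mm above the bench
- oil_bottle: small white oil bottle standing at one end of the ledge, 32 mm across, 75 mm high; origin at the centre of its underside; a bystander, loose
- wire_reel: small wire reel lying flat, 80 mm across, 40 mm high; origin at the centre of its underside; a bystander, loose
- terminal_jar: clear jar with a steel cap, 44 mm across, 55 mm high; origin at the centre of its underside; a bystander, loose
- screwdriver: black-handled screwdriver, 160 mm long, lying down; a bystander, loose
- go_gauge: small steel plug gauge standing upright, 26 mm across, 80 mm high; origin at the centre of its underside; a bystander, loose
- caliper: digital caliper lying flat, 170 mm long, 11 mm high; a bystander, loose
- contact_bin: open grey bin of brass contacts, 150 x 100 x 60 mm; origin at the centre of its underside; a bystander, loose
Mind the look-alikes: they are no part of the job. Leave any green look-alike of the part that bears case_3_mid alone.

How it is judged:
On the way:
1. the rattling case has been shaken in the air: lifted clear, its loose die slides along inside it (faster than 0.2 m/s) (height (world z) of loose_die above 0.03 m and (velocity of joint loose_die above 0.2 m/s or velocity of joint loose_die below -0.2 m/s)).
At the end, for the whole second after the job is handed in: Both quiet cases stand free and still on the ledge, upright (7 deg), along it (15 deg), centres within 26 mm of its middle line. The rattling case is held still by the fingers alone, level (12 deg), its centre over the tote's outline, 150 to 450 mm above the bench (((distance between loose_die and case_1_mid below 0.05 m and height (world z) of case_1_mid between 0.15 and 0.45 m and angle between case_1_mid's own z axis and vertical below 0.21 rad and contact force between case_1 and the fingers above 2 N and linear speed of case_1 below 0.03 m/s and contact force between case_1 and tote below 0.2 N and contact force between case_1 and ledge below 0.2 N and contact force between case_1 and table below 0.2 N and contact force between case_1 and case_2 below 0.2 N and contact force between case_1 and case_3 below 0.2 N and x of case_1_mid in the frame of tote between -0.1 and 0.1 m and y of case_1_mid in the frame of tote between -0.14 and 0.14 m) or (distance between loose_die and case_2_mid below 0.05 m and height (world z) of case_2_mid between 0.15 and 0.45 m and angle between case_2_mid's own z axis and vertical below 0.21 rad and contact force between case_2 and the fingers above 2 N and linear speed of case_2 below 0.03 m/s and contact force between case_2 and tote below 0.2 N and contact force between case_2 and ledge below 0.2 N and contact force between case_2 and table below 0.2 N and contact force between case_2 and case_1 below 0.2 N and contact force between case_2 and case_3 below 0.2 N and x of case_2_mid in the frame of tote between -0.1 and 0.1 m and y of case_2_mid in the frame of tote between -0.14 and 0.14 m) or (distance between loose_die and case_3_mid below 0.05 m and height (world z) of case_3_mid between 0.15 and 0.45 m and angle between case_3_mid's own z axis and vertical below 0.21 rad and contact force between case_3 and the fingers above 2 N and linear speed of case_3 below 0.03 m/s and contact force between case_3 and tote below 0.2 N and contact force between case_3 and ledge below 0.2 N and contact force between case_3 and table below 0.2 N and contact force between case_3 and case_1 below 0.2 N and contact force between case_3 and case_2 below 0.2 N and x of case_3_mid in the frame of tote between -0.1 and 0.1 m and y of case_3_mid in the frame of tote between -0.14 and 0.14 m)) and (distance between loose_die and case_1_mid below 0.05 m or (height (world z) of case_1_mid between 0.164 and 0.176 m and angle between case_1_mid's own z axis and vertical below 0.12 rad and angle between the x axis of case_1_mid and the x axis of ledge, either way round below 0.26 rad and x of case_1_mid in the frame of ledge between -0.2 and 0.2 m and y of case_1_mid in the frame of ledge between -0.026 and 0.026 m and contact force between case_1 and ledge above 0.5 N and contact force between case_1 and the fingers below 0.2 N and linear speed of case_1 below 0.02 m/s)) and (distance between loose_die and case_2_mid below 0.05 m or (height (world z) of case_2_mid between 0.164 and 0.176 m and angle between case_2_mid's own z axis and vertical below 0.12 rad and angle between the x axis of case_2_mid and the x axis of ledge, either way round below 0.26 rad and x of case_2_mid in the frame of ledge between -0.2 and 0.2 m and y of case_2_mid in the frame of ledge between -0.026 and 0.026 m and contact force between case_2 and ledge above 0.5 N and contact force between case_2 and the fingers below 0.2 N and linear speed of case_2 below 0.02 m/s)) and (distance between loose_die and case_3_mid below 0.05 m or (height (world z) of case_3_mid between 0.164 and 0.176 m and angle between case_3_mid's own z axis and vertical below 0.12 rad and angle between the x axis of case_3_mid and the x axis of ledge, either way round below 0.26 rad and x of case_3_mid in the frame of ledge between -0.2 and 0.2 m and y of case_3_mid in the frame of ledge between -0.026 and 0.026 m and contact force between case_3 and ledge above 0.5 N and contact force between case_3 and the fingers below 0.2 N and linear speed of case_3 below 0.02 m/s))); the arm keeps its last pose, push and grip.
It fails at once if a bystander is pushed more than 40 mm from its place (distance of any of oil_bottle, wire_reel, terminal_jar, screwdriver, go_gauge, caliper, contact_bin from where it was at the start of the episode above 0.04 m).
It fails at once if an upright bystander is knocked over (angle between any of oil_bottle, terminal_jar, go_gauge, wire_reel, contact_bin's own z axis and vertical above 0.6 rad).
It also fails if it takes over 72 s, if anything falls off the work surface, if the arm or the gripper's body presses on something with over 40 N, if the wrist force passes 120 N, or if a joint passes its speed limit or range.

ROBOT

A 6-joint arm with a two-finger parallel gripper is mounted at the origin on the work surface. World frame = base frame: x ahead of the robot, y to its left, z up, the work surface at z = 0. Lengths are in m, angles in rad, forces in N, time in s.
With the tool pointing down it reaches from about 0.425 to 0.95 m from the base axis. Payload 3.5 kg.
Tool frame: the origin (TCP) lies midway between the tips of the shut fingers; the grasp point (between the pads) lies 19 mm behind it; z points along the fingers, y is the line along which they close (so a half turn about z gives the same grasp; the last joint's range is limited). The gripper opens to 85 mm and grips with 20 to 120 N. Pads are 22 mm wide; open, the fingers measure 114 mm over their backs; the gripper's body (76 mm by 85 mm) begins 54 mm behind the grasp point. The pads swing forward as they close: fully open they stand 13 mm farther back than shut.
Start: joints at [-1.311, 0.286, 1.577, -0, 1.279, -0.15], TCP at [0.269, -0.619, 0.231] pointing down, gripper open.
Joint ranges: [-2.77, 2.77], [-0.9, 2.22], [0.21, 2.48], [-1.53, 4.67], [0.24, 2.81], [-2.84, 2.84]. Speed limits (rad/s): [2.79, 2.79, 3.14, 3.14, 3.14, 3.14].

INTERFACE

Orientations are given as a unit quaternion [x, y, z, w].
In Python, from plant import get_state, read_camera, ctrl gives the robot as it stands.
- The arm moves only by the shell command python3 -m crank 'ROWS' [FORCE]. ROWS is JSON, a list of rows, each a list of 3 entries, a list of its own where there are three numbers: the shift along the tool's x, y, z in mm, then the turn about the tool's z in degrees, then the closure in counts, from 0 (fully open) to 255 (shut). In form: [[[tx, ty, tz], yaw, claw], ...]. A call has 1 to 10 rows; each row is the pose to reach, as a shift and turn from the pose commanded when the call began, along the tool's axes at that moment; what a row does not reach only later rows make up. A row lasts 1/10 s, in which the tool goes at most 50 mm and 8.59 degrees, less where a joint would pass 70% of its speed; a pose out of reach is approached as far as the arm can. A call with a gripper value outside its range is refused whole. The fingers move at their own pace and stop on an object; FORCE is the grip in N (left out, the last holds). Time passes only in rows, so rows that repeat a pose let the fingers close. It gives the time, the measured TCP pose, the force, the opening and the grip force at its end, in the units of the state.
- get_state(): the state, without advancing time (a new reading comes with each control period).
- read_camera(name): name is "side" or "top"; returns a dict with "frame" (384x512x3 uint8, blue, green, red), "range_z" (384x512 float32, m along the optical axis (not along the pixel's ray), 0 where there is no reading), "vfov" (degrees; the focal length in pixels is half the picture's height over the tangent of half this angle, whatever the lens; pixels are square), "cx", "cy" (the principal point, pixels), "origin" and "orientation" of the camera in the world. Camera axes: x right, y down, z forward; pixel columns grow to the right and rows downward; lengths in m; the calibration is good to about 2 mm. A picture is of the moment at which its call begins.
- ctrl.sign_off(): hands the job in; it is judged then, once.
The state is a dict: "time": time; "qpos": joint angles; "dq": joint speeds; "joint_efforts": joint torques, N m; "eef_pos": TCP position; "tcp_rot": TCP orientation; "contact_force": force on the tool from outside, world axes, zero at the start; "wrist_torque": the same for the moment, N m; "opening": opening from 0.0 (shut) to 1.0 (fully open); "finger_force": force on a finger pad.
Only numpy, scipy, OpenCV 4.12 (cv2) and the standard library are available. Lean on these libraries where they do the work, as an engineer would, in place of code of your own. Each camera call takes 0.05 s, during which the arm holds its last target. There are 200 camera calls.

## Working session

There is one attempt and no reset: what is moved stays moved. The work goes in short steps, Python scripts to look and compute and a shell command to move; the robot and the scene stay as the last step left them, time stands still between calls to the robot, and variables do not carry over. Pictures are saved under pics/ and viewed, at most 10 in all, crops included, and the job is handed in when it is done.

```bash
ls; mkdir -p pics; python3 - <<'E'
from plant import *
import cv2,numpy as np
print(get_state())
for n in("top","side"):
    c=read_camera(n); print(n,{k:v for k,v in c.items() if k not in("frame","range_z")})
    cv2.imwrite(f"pics/{n}0.png",c["frame"]); np.savez(f"{n}0.npz",**c)
E
```

```text
pics
{'time': 0.0, 'qpos': array([-1.31098585e+00,  2.87187469e-01,  1.57818851e+00, -1.60821859e-05,
        1.27861004e+00, -1.50005353e-01]), 'dq': array([-0.00206123,  0.00083638,  0.0007554 , -0.00182672,  0.00028489,
       -0.00048768]), 'joint_efforts': array([-2.42718088e-04, -4.05981266e+01, -2.92622977e+01, -1.94517902e-04,
        5.89362782e-03,  3.44813820e-06]), 'eef_pos': array([ 0.26879473, -0.61844717,  0.22992642]), 'tcp_rot': array([ 9.79078552e-01,  2.03479131e-01, -7.33538357e-05, -1.19445695e-03]), 'contact_force': array([ 0.15353578,  0.34997245, -0.26190631]), 'wrist_torque': array([ 3.66609972e-02,  3.11590892e-05, -3.50445765e-02]), 'finger_force': 0.0, 'opening': 0.997443627819683}
top {'vfov': 46.80851015655187, 'cx': 257.48569294570797, 'cy': 195.3356127769204, 'origin': array([ 0.2408407 , -0.11850036,  1.56199459]), 'orientation': array([ 0.70570199, -0.70285871,  0.06414703, -0.06212477])}
side {'vfov': 48.38867603551121, 'cx': 253.06061669593333, 'cy': 186.85823823413318, 'origin': array([-0.01407183,  0.68491713,  0.94268576]), 'orientation': array([-0.25530213,  0.87665605, -0.39301492,  0.1087854 ])}
```

View pics/top0.png

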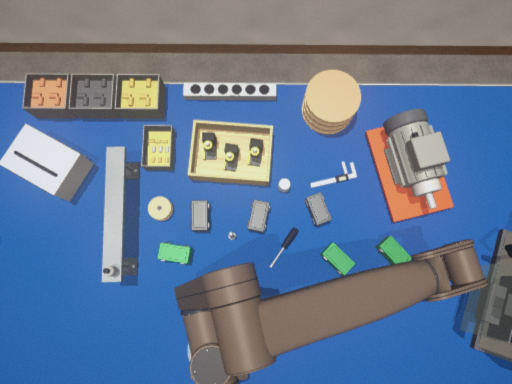

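View pics/side0.png

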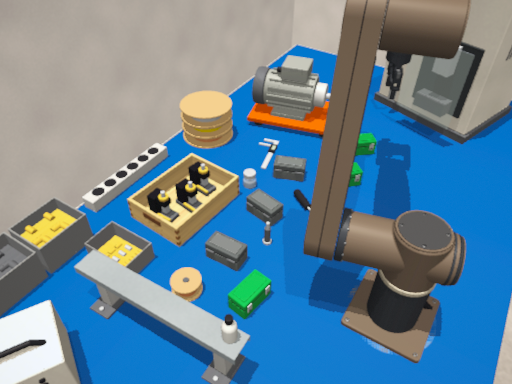

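The top view shows three grey cases at about (201,216), (259,216) and (318,209). The ledge is at (114,214) with the bottle at its near end (110,271), and the tote is at (232,153). Image up is +x and image right is -y. The green look-alikes are at (174,253), (338,259) and (395,250).

```bash
cat > h.py <<'E'
import numpy as np,cv2
from scipy.spatial.transform import Rotation as R
from plant import get_state,read_camera
def cloud(c):
    z=c["range_z"];h,w=z.shape;f=h/2/np.tan(np.radians(float(c["vfov"]))/2)
    v,u=np.mgrid[:h,:w];P=np.dstack([(u-c["cx"])/f*z,(v-c["cy"])/f*z,z])
    P=P@R.from_quat(c["orientation"]).as_matrix().T+c["origin"];P[z==0]=np.nan;return P
def rect(P,m):
    "biggest blob of mask m -> centre xy, size, heading of the long side (deg), mean z"
    n,l,s,_=cv2.connectedComponentsWithStats(m.astype(np.uint8))
    out=[]
    for i in range(1,n):
        if s[i,4]<40: continue
        q=P[l==i];(cx,cy),(a,b),t=cv2.minAreaRect((q[:,:2]*1000).astype(np.float32))
        if a<b:a,b,t=b,a,t+90
        out.append((s[i,:2].tolist(),round(cx,1),round(cy,1),round(a),round(b),round((t+90)%180-90,1),round(np.median(q[:,2])*1000,1)))
    return out
def to_tool(dx,dy):
    T=R.from_quat(get_state()["tcp_rot"]).as_matrix();return T.T@np.array([dx,dy,0])
def pose():
    s=get_state();e=R.from_quat(s["tcp_rot"]).as_matrix()
    return s["time"],(s["eef_pos"]*1000).round(1),"toolx heading",np.degrees(np.arctan2(e[1,0],e[0,0])).round(1),"tooly",np.degrees(np.arctan2(e[1,1],e[0,1])).round(1),"q6",s["qpos"][5].round(2),"F",s["contact_force"].round(2),"op",round(s["opening"],3),round(s["finger_force"],1)
E
python3 - <<'E'
from h import *
c=dict(np.load("top0.npz"));P=cloud(c);z=P[...,2];hsv=cv2.cvtColor(c["frame"],cv2.COLOR_BGR2HSV)
u=np.mgrid[:384,:512][1];v=np.mgrid[:384,:512][0]
print("table z",np.nanmedian(z[300:340,50:90]))
low=hsv[...,1]<90
print("cases",rect(P,low&(z>.052)&(z<.07)&(u>185)&(u<335)&(v>190)&(v<235)))
print("ledge",rect(P,low&(z>.13)&(z<.15)&(u<140)&(u>90)))
print("bottle",rect(P,(z>.17)&(z<.23)&(u<130)&(u>95)&(v>250)))
print("tote",rect(P,(z>.06)&(z<.12)&(u>180)&(u<280)&(v>115)&(v<190)))
print("others",rect(P,(z>.006)&(z<.09)&(u>130)&(u<370)&(v>120)&(v<275)))
print("tall around", rect(P,(z>.1)&(u<290)&(v>80)&(v<245)))
E
```

```text
table z 0.00036130055324323784
cases [([306, 192], 468.9, -332.0, 104, 57, 21.1, np.float64(58.9)), ([191, 200], 444.2, 76.3, 104, 58, 1.3, np.float64(58.9)), ([248, 200], 442.9, -126.3, 104, 58, -11.6, np.float64(58.9))]
ledge [([102, 147], 440.8, 344.5, 439, 64, 1.7, np.float64(140.0))]
bottle [([103, 266], 253.8, 328.4, 29, 24, -8.7, np.float64(191.5))]
tote [([188, 120], 669.3, -27.6, 282, 204, 85.6, np.float64(73.5)), ([202, 132], 699.0, 51.2, 65, 45, -4.4, np.float64(88.5)), ([250, 138], 676.7, -116.4, 64, 42, -0.5, np.float64(87.7)), ([224, 143], 657.2, -27.1, 64, 44, -8.2, np.float64(88.1))]
others [([188, 121], 682.4, -23.3, 300, 229, 85.5, np.float64(22.7)), ([309, 121], 770.7, -380.8, 149, 37, -86.5, np.float64(48.1)), ([141, 124], 698.0, 236.4, 177, 118, 5.0, np.float64(16.0)), ([365, 130], 728.9, -516.8, 57, 13, -0.4, np.float64(34.4)), ([131, 163], 611.1, 318.0, 57, 30, 3.4, np.float64(8.6)), ([333, 174], 584.3, -419.3, 52, 27, -78.9, np.float64(11.0)), ([278, 179], 552.2, -213.8, 39, 38, 5.8, np.float64(52.2)), ([305, 192], 469.4, -336.1, 106, 74, 21.0, np.float64(57.8)), ([147, 197], 469.6, 221.5, 86, 79, -64.4, np.float64(39.8)), ([190, 199], 448.3, 80.5, 117, 70, 1.8, np.float64(58.3)), ([247, 200], 446.1, -125.4, 117, 68, -15.3, np.float64(58.2)), ([270, 227], 338.6, -215.4, 165, 29, -33.9, np.float64(20.6)), ([228, 231], 380.2, -31.9, 28, 25, 0.5, np.float64(53.2)), ([157, 241], 316.4, 164.0, 119, 80, 79.8, np.float64(58.4)), ([320, 243], 300.5, -396.9, 104, 69, 46.8, np.float64(57.9)), ([131, 258], 271.7, 304.1, 55, 21, 1.0, np.float64(8.3))]
tall around [([0, 124], 618.5, 602.2, 227, 166, 61.6, np.float64(137.8)), ([103, 147], 498.6, 345.8, 323, 64, 1.8, np.float64(139.8))]
```

The measured sizes agree with the spec: cases 104x57 at z 59, ledge 440x60 at z 140, tote 280x200. I'll take the farthest case (A) first.

```bash
python3 -m crank '[[[298,-183,100],2.4,0],[[298,-183,100],2.4,0],[[298,-183,100],2.4,0],[[298,-183,100],2.4,0],[[298,-183,100],2.4,0],[[298,-183,100],2.4,0],[[298,-183,100],2.4,0],[[298,-183,100],2.4,0],[[298,-183,100],2.4,0],[[298,-183,100],2.4,0]]' 90; python3 -c "
from h import *
print(pose()); print(get_state()['wrist_torque'])"
```

```text
time: 1.1
eef_pos: [0.4692, -0.3334, 0.1317]
tcp_rot: [0.983, 0.183, -0.0, 0.0]
contact_force: [0.0, 0.3, 0.2]
opening: 1.004
finger_force: 0.0
(1.1, array([ 469.2, -333.4,  131.7]), 'toolx heading', np.float64(21.1), 'tooly', np.float64(-68.9), 'q6', np.float64(0.41), 'F', array([0.01, 0.29, 0.24]), 'op', 1.004, 0.0)
[0.0081363  0.01281665 0.03952599]
```

```bash
python3 -m crank '[[[0,0,40],0,0],[[0,0,80],0,0],[[0,0,105],0,0],[[0,0,119],0,0],[[0,0,119],0,0],[[0,0,119],0,255],[[0,0,119],0,255],[[0,0,119],0,255],[[0,0,119],0,255],[[0,0,119],0,255]]' 90; python3 -m crank '[[[0,0,0],0,255],[[0,0,-10],0,255],[[0,0,-30],0,255],[[0,0,-60],0,255],[[0,0,-100],0,255],[[0,0,-130],0,255],[[0,0,-150],0,255],[[0,0,-150],0,255],[[0,0,-150],0,255],[[0,0,-150],0,255]]'; python3 -c "
from h import *
print(pose()); print(get_state()['wrist_torque'])"
```

```text
time: 2.1
eef_pos: [0.4709, -0.3344, 0.0149]
tcp_rot: [0.983, 0.183, 0.001, 0.002]
contact_force: [-0.2, -1.7, 5.8]
opening: 0.65
finger_force: 95.8
time: 3.1
eef_pos: [0.4681, -0.3311, 0.1596]
tcp_rot: [0.983, 0.183, -0.001, -0.002]
contact_force: [0.5, -0.4, -3.4]
opening: 0.647
finger_force: 95.8
(3.1, array([ 468.1, -331.1,  159.6]), 'toolx heading', np.float64(21.1), 'tooly', np.float64(-68.9), 'q6', np.float64(0.41), 'F', array([ 0.47, -0.37, -3.4 ]), 'op', 0.647, 95.8)
[ 0.01493279 -0.01906993 -0.0740553 ]
```

```bash
cat >> h.py <<'E'
def tq():
    s=get_state();e=R.from_quat(s["tcp_rot"]).as_matrix();print("tool torque",(e.T@s["wrist_torque"]).round(3),"F",s["contact_force"].round(2),"t",s["time"],"op",round(s["opening"],3))
E
python3 -c "from h import *;tq()"
python3 -m crank '[[[50,0,0],0,255],[[100,0,0],0,255],[[100,0,0],0,255],[[100,0,0],0,255],[[100,0,0],0,255],[[100,0,0],0,255],[[100,0,0],0,255]]' >/dev/null; python3 -c "from h import *;tq()"
python3 -m crank '[[[-50,0,0],0,255],[[-100,0,0],0,255],[[-100,0,0],0,255],[[-100,0,0],0,255],[[-100,0,0],0,255],[[-100,0,0],0,255],[[-100,0,0],0,255]]' >/dev/null; python3 -c "from h import *;tq()"
python3 -m crank '[[[50,0,0],0,255],[[100,0,0],0,255],[[50,0,0],0,255],[[0,0,0],0,255],[[50,0,0],0,255],[[100,0,0],0,255],[[100,0,0],0,255],[[100,0,0],0,255],[[100,0,0],0,255],[[100,0,0],0,255]]' >/dev/null; python3 -c "from h import *;tq()"
python3 -m crank '[[[-50,0,0],0,255],[[-100,0,0],0,255],[[-100,0,0],0,255],[[-100,0,0],0,255],[[-100,0,0],0,255],[[-100,0,0],0,255],[[-100,0,0],0,255]]'; python3 -c "from h import *;tq()"
```

```text
tool torque [0.007 0.024 0.074] F [ 0.47 -0.37 -3.4 ] t 3.1 op 0.647
tool torque [-0.019  0.012 -0.035] F [ 0.1  -0.02 -3.39] t 3.8 op 0.647
tool torque [-0.011 -0.004  0.003] F [ 0.11 -0.22 -3.18] t 4.5 op 0.648
tool torque [-0.003  0.036  0.008] F [-0.49  0.18 -3.44] t 5.5 op 0.643
time: 6.2
eef_pos: [0.4702, -0.3322, 0.1625]
tcp_rot: [0.983, 0.184, 0.0, 0.0]
contact_force: [-1.3, -0.3, -3.7]
opening: 0.64
finger_force: 96.4
tool torque [ 0.013 -0.011 -0.068] F [-1.34 -0.29 -3.75] t 6.2 op 0.64
```

```bash
for i in 1 2 3 4; do python3 -m crank '[[[0,0,0],0,255]]' >/dev/null; python3 -c "from h import *;tq()"; done
python3 -m crank '[[[50,0,0],0,255],[[100,0,0],0,255],[[100,0,0],0,255],[[100,0,0],0,255],[[100,0,0],0,255],[[100,0,0],0,255],[[100,0,0],0,255]]' >/dev/null
for i in 1 2 3 4; do python3 -c "from h import *;tq()";python3 -m crank '[[[0,0,0],0,255]]' >/dev/null;  done
```

```text
tool torque [-0.007  0.032 -0.002] F [ 0.21 -0.33 -3.16] t 6.3 op 0.648
tool torque [ 0.026  0.061 -0.009] F [-0.79 -0.27 -3.26] t 6.4 op 0.646
tool torque [ 0.028 -0.007 -0.078] F [-1.    0.69 -3.82] t 6.5 op 0.635
tool torque [ 0.006  0.004 -0.001] F [ 0.6  -0.05 -3.34] t 6.6 op 0.643
tool torque [-0.028  0.02  -0.047] F [ 0.05  0.8  -2.62] t 7.3 op 0.644
tool torque [-0.017  0.028  0.025] F [ 0.52 -0.11 -2.78] t 7.4 op 0.651
tool torque [-0.     0.038  0.01 ] F [-0.71  0.1  -3.8 ] t 7.5 op 0.643
tool torque [-0.037  0.    -0.029] F [ 0.93  0.15 -3.92] t 7.6 op 0.646
```

Case A is quiet: the mean torque is the same at both ends, where a 200 g die would give a 0.12 Nm swing. I'll move it towards the far slot on the ledge.

```bash
cat >> h.py <<'E'
def go(x,y,z,head):
    s=get_state();p=s["eef_pos"]*1000;e=R.from_quat(s["tcp_rot"]).as_matrix();h=np.degrees(np.arctan2(e[1,0],e[0,0]))
    x1=np.array([np.cos(np.radians(h)),np.sin(np.radians(h))]);d=np.array([x,y])-p[:2]
    print("shift",round(d@x1),round(d@[x1[1],-x1[0]]),round(p[2]-z),"yaw",round(((h-head)+90)%180-90,1),"| alt half turn; pose",*pose())
E
python3 -c "from h import *;go(580.7,348.7,245,1.7)"
```

```text
shift 249 -596 -83 yaw 19.4 | alt half turn; pose 7.7 [ 562.6 -296.6  162.4] toolx heading 21.1 tooly -68.9 q6 0.56 F [ 0.52 -0.64 -4.38] op 0.643 96.4
```

```bash
python3 -m crank '[[[10,-20,-40],0,255],[[25,-60,-83],2,255],[[41,-99,-83],4,255],[[58,-139,-83],6,255],[[75,-179,-83],8,255],[[91,-219,-83],10,255],[[108,-258,-83],12,255],[[125,-298,-83],14,255],[[141,-338,-83],16,255],[[158,-378,-83],18,255]]'; python3 -c "from h import *;go(580.7,348.7,245,1.7)"
```

```text
time: 8.7
eef_pos: [0.5739, 0.1148, 0.2455]
tcp_rot: [1.0, 0.026, 0.0, 0.0]
contact_force: [0.2, -0.7, -4.0]
opening: 0.642
finger_force: 96.9
shift 19 -233 1 yaw 1.3 | alt half turn; pose 8.7 [573.9 114.8 245.5] toolx heading 3.0 tooly -87.0 q6 1.54 F [ 0.19 -0.7  -4.01] op 0.642 96.9
```

```bash
python3 -c "from h import *;go(580.7,348.7,200,1.7)"
```

```text
shift 19 -233 46 yaw 1.3 | alt half turn; pose 8.7 [573.9 114.8 245.5] toolx heading 3.0 tooly -87.0 q6 1.54 F [ 0.19 -0.7  -4.01] op 0.642 96.9
```

```bash
python3 -m crank '[[[4,-45,0],1.3,255],[[8,-90,0],1.3,255],[[12,-135,0],1.3,255],[[15,-180,0],1.3,255],[[17,-215,20],1.3,255],[[19,-233,40],1.3,255],[[19,-233,46],1.3,255],[[19,-233,46],1.3,255],[[19,-233,46],1.3,255]]'; python3 - <<'E'
from h import *
go(580.7,348.7,156,1.7)
c=read_camera("side");P=cloud(c);s=c["frame"]
cv2.imwrite("pics/s1.png",s)
E
```

```text
time: 9.6
eef_pos: [0.5811, 0.3459, 0.2]
tcp_rot: [1.0, 0.015, 0.0, 0.0]
contact_force: [0.5, -0.6, -3.0]
opening: 0.646
finger_force: 97.1
shift 0 -3 44 yaw 0.0 | alt half turn; pose 9.6 [581.1 345.9 200. ] toolx heading 1.7 tooly -88.3 q6 1.93 F [ 0.5  -0.59 -3.01] op 0.646 97.1
```

View pics/s1.png

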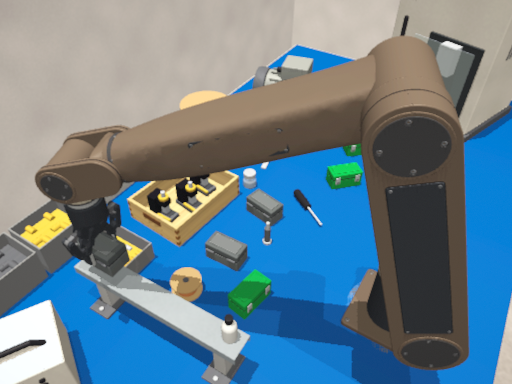

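The view shows the case level in the gripper at about (105,255), right over the far end of the ledge. I'll lower it slowly.

```bash
python3 -m crank '[[[0,-2,15],0,255],[[0,-2,28],0,255],[[0,-2,36],0,255],[[0,-2,40],0,255],[[0,-2,42],0,255],[[0,-2,44],0,255],[[0,-2,44],0,255]]'; python3 -c "from h import *;go(580.7,348.7,156,1.7)"
```

```text
time: 10.35
eef_pos: [0.5807, 0.3488, 0.1555]
tcp_rot: [1.0, 0.016, 0.0, -0.0]
contact_force: [-0.8, 0.1, -3.9]
opening: 0.645
finger_force: 97.1
shift 0 0 -1 yaw 0.1 | alt half turn; pose 10.35 [580.7 348.8 155.5] toolx heading 1.8 tooly -88.2 q6 1.93 F [-0.82  0.12 -3.9 ] op 0.645 97.1
```

Not in contact yet (Fz is -3.9), so I'll go down in small steps.

```bash
for k in 1 2 3; do python3 -m crank '[[[0,0,1],0,255],[[0,0,1],0,255]]' | egrep 'eef|contact'; done
```

```text
eef_pos: [0.5809, 0.3489, 0.1549]
contact_force: [0.4, 1.6, -3.0]
eef_pos: [0.5809, 0.3489, 0.155]
contact_force: [-2.4, -1.3, 3.5]
eef_pos: [0.5809, 0.3489, 0.1549]
contact_force: [-4.1, -2.5, 5.3]
```

```bash
python3 -m crank '[[[0,0,-1],0,120],[[0,0,-1],0,60],[[0,0,-1],0,0],[[0,0,-1],0,0],[[0,0,-20],0,0],[[0,0,-50],0,0],[[0,0,-90],0,0],[[0,0,-90],0,0]]'; python3 - <<'E'
from h import *
go(444.2,76.3,150,1.3)
c=read_camera("top");P=cloud(c);z=P[...,2];v,u=np.mgrid[:384,:512]
print(rect(P,(z>.18)&(z<.21)&(u<140)&(u>85)&(v<250)))
c=read_camera("side");P=cloud(c);z=P[...,2];y=P[...,1]
print(rect(P,(z>.19)&(z<.205)&(abs(y-.345)<.06)&(P[...,0]>.4)))
E
```

```text
time: 11.75
eef_pos: [0.5837, 0.35, 0.2502]
tcp_rot: [1.0, 0.016, 0.006, -0.003]
contact_force: [0.1, -0.6, 1.4]
opening: 1.002
finger_force: 0.0
shift -148 269 100 yaw 0.5 | alt half turn; pose 11.75 [583.7 350.  250.2] toolx heading 1.8 tooly -88.2 q6 1.93 F [ 0.13 -0.62  1.39] op 1.002 0.0
[([99, 160], 563.3, 347.0, 71, 61, -2.0, np.float64(198.4))]
[([77, 240], 580.5, 351.3, 107, 57, 1.8, np.float64(198.1))]
```

```bash
python3 -m crank '[[[-24,43,0],0.4,0],[[-47,86,0],0.4,0],[[-71,129,0],0.4,0],[[-95,172,30],0.4,0],[[-118,215,60],0.4,0],[[-138,250,95],0.4,0],[[-147,270,115],0.4,0],[[-147,270,115],0.4,0],[[-147,270,115],0.4,0]]' | grep -v rot; python3 -c "from h import *;go(444.2,76.3,12,1.3)"
```

```text
time: 12.75
eef_pos: [0.4405, 0.0739, 0.1253]
contact_force: [0.1, -0.1, 1.3]
opening: 1.001
finger_force: 0.0
shift 4 -2 113 yaw -0.0 | alt half turn; pose 12.75 [440.5  73.9 125.3] toolx heading 1.3 tooly -88.7 q6 1.49 F [ 0.12 -0.06  1.27] op 1.001 0.0
```

```bash
python3 -m crank '[[[4,-2,40],0,0],[[4,-2,80],0,0],[[4,-2,103],0,0],[[4,-2,113],0,0],[[4,-2,113],0,0],[[4,-2,113],0,255],[[4,-2,113],0,255],[[4,-2,113],0,255],[[4,-2,113],0,255],[[4,-2,113],0,255]]' 90|grep -v rot; python3 -m crank '[[[0,0,0],0,255],[[0,0,-10],0,255],[[0,0,-30],0,255],[[0,0,-60],0,255],[[0,0,-100],0,255],[[0,0,-130],0,255],[[0,0,-150],0,255],[[0,0,-150],0,255]]' |grep -v rot
python3 -m crank '[[[50,0,0],0,255],[[100,0,0],0,255],[[100,0,0],0,255],[[100,0,0],0,255],[[100,0,0],0,255],[[100,0,0],0,255],[[100,0,0],0,255]]' >/dev/null
for i in 1 2 3 4; do python3 -c "from h import *;tq()";python3 -m crank '[[[0,0,0],0,255]]' >/dev/null;  done
python3 -m crank '[[[-50,0,0],0,255],[[-100,0,0],0,255],[[-100,0,0],0,255],[[-100,0,0],0,255],[[-100,0,0],0,255],[[-100,0,0],0,255],[[-100,0,0],0,255]]' >/dev/null
for i in 1 2 3 4; do python3 -c "from h import *;tq()";python3 -m crank '[[[0,0,0],0,255]]' >/dev/null;  done
python3 -m crank '[[[50,0,0],0,255],[[100,0,0],0,255],[[100,0,0],0,255],[[100,0,0],0,255],[[100,0,0],0,255],[[100,0,0],0,255],[[100,0,0],0,255]]' >/dev/null
for i in 1 2 3 4; do python3 -c "from h import *;tq()";python3 -m crank '[[[0,0,0],0,255]]' >/dev/null;  done
```

```text
time: 13.75
eef_pos: [0.4482, 0.0763, 0.0165]
contact_force: [0.8, 0.4, 6.5]
opening: 0.645
finger_force: 96.0
time: 14.55
eef_pos: [0.4474, 0.0763, 0.1675]
contact_force: [1.3, 0.8, -3.9]
opening: 0.644
finger_force: 95.7
tool torque [ 0.015 -0.016  0.061] F [-0.74  0.28 -3.2 ] t 15.25 op 0.646
tool torque [-0.021 -0.01   0.026] F [ 0.53 -0.15 -3.62] t 15.35 op 0.647
tool torque [-0.003 -0.044 -0.001] F [ 0.34  0.24 -3.85] t 15.45 op 0.643
tool torque [-0.029 -0.076  0.031] F [-0.27 -0.14 -3.97] t 15.55 op 0.651
tool torque [-0.003  0.042  0.023] F [-0.51 -0.18 -3.81] t 16.35 op 0.64
tool torque [0.014 0.051 0.003] F [-0.44  0.56 -3.32] t 16.45 op 0.646
tool torque [-0.02   0.068 -0.009] F [ 0.16 -0.09 -4.56] t 16.55 op 0.645
tool torque [-0.015  0.063  0.021] F [-0.57  0.34 -3.08] t 16.65 op 0.639
tool torque [-0.01  -0.128 -0.018] F [-0.43 -0.93 -3.66] t 17.45 op 0.644
tool torque [ 0.023 -0.062  0.047] F [-0.    0.64 -3.33] t 17.55 op 0.642
tool torque [-0.02  -0.045 -0.041] F [ 0.02  0.61 -2.95] t 17.65 op 0.644
tool torque [-0.008  0.021 -0.012] F [-0.3  -0.81 -2.88] t 17.75 op 0.643
```

Case B rattles: the torque swings about 0.1 Nm with the right sign (-0.04, then +0.06, then -0.05). One more brisk shake, then I'll set it back on the bench.

```bash
python3 -m crank '[[[-50,0,0],0,255],[[-100,0,0],0,255],[[-50,0,0],0,255],[[0,0,0],0,255],[[-50,0,0],0,255],[[-100,0,0],0,255],[[-100,0,50],0,255],[[-100,0,100],0,255],[[-100,0,130],0,255],[[-100,0,140],0,255]]' |grep -v rot;  python3 -m crank '[[[0,0,4],0,255],[[0,0,7],0,255],[[0,0,8],0,255],[[0,0,9],0,255],[[0,0,9],0,255]]'|grep -v rot
```

```text
time: 18.85
eef_pos: [0.443, 0.0764, 0.0212]
contact_force: [-0.9, -0.2, -4.4]
opening: 0.642
finger_force: 100.8
time: 19.35
eef_pos: [0.448, 0.0763, 0.0176]
contact_force: [-0.5, -0.0, 5.5]
opening: 0.647
finger_force: 101.9
```

```bash
python3 -m crank '[[[0,0,0],0,120],[[0,0,0],0,60],[[0,0,0],0,0],[[0,0,0],0,0],[[0,0,-20],0,0],[[0,0,-60],0,0],[[0,0,-100],0,0],[[0,0,-130],0,0],[[0,0,-130],0,0]]'|grep -v rot; python3 -c "from h import *;go(442.9,-126.3,130,-11.6)"
```

```text
time: 20.25
eef_pos: [0.4494, 0.0762, 0.1505]
contact_force: [0.5, -0.1, 0.0]
opening: 1.006
finger_force: 0.0
shift -11 202 20 yaw 13.0 | alt half turn; pose 20.25 [449.4  76.2 150.5] toolx heading 1.4 tooly -88.6 q6 1.49 F [ 0.49 -0.09  0.05] op 1.006 0.0
```

```bash
python3 -m crank '[[[-2,45,0],3,0],[[-4,90,0],6,0],[[-7,135,0],10,0],[[-9,175,10],13,0],[[-11,202,20],13,0],[[-11,202,20],13,0],[[-11,202,20],13,0],[[-11,202,20],13,0]]'|grep -v rot; python3 - <<'E'
from h import *
go(442.9,-126.3,13,-11.6)
c=read_camera("top");P=cloud(c);z=P[...,2];v,u=np.mgrid[:384,:512];hsv=cv2.cvtColor(c["frame"],cv2.COLOR_BGR2HSV)
print(rect(P,(hsv[...,1]<90)&(z>.052)&(z<.07)&(u>185)&(u<335)&(v>190)&(v<240)))
E
```

```text
time: 21.05
eef_pos: [0.4396, -0.1249, 0.1249]
contact_force: [0.2, -0.0, 0.1]
opening: 0.999
finger_force: 0.0
shift 4 1 112 yaw 0.0 | alt half turn; pose 21.05 [ 439.6 -124.9  124.9] toolx heading -11.6 tooly -101.6 q6 1.27 F [ 0.22 -0.01  0.13] op 0.999 0.0
[([191, 200], 445.7, 76.3, 101, 58, 1.5, np.float64(58.9))]
```

```bash
python3 -m crank '[[[4,1,40],0,0],[[4,1,80],0,0],[[4,1,102],0,0],[[4,1,111],0,0],[[4,1,111],0,0],[[4,1,111],0,255],[[4,1,111],0,255],[[4,1,111],0,255],[[4,1,111],0,255],[[4,1,111],0,255]]' 90|grep -v rot; python3 -m crank '[[[0,0,0],0,255],[[0,0,-10],0,255],[[0,0,-30],0,255],[[0,0,-60],0,255],[[0,0,-100],0,255],[[0,0,-140],0,255],[[0,0,-180],0,255],[[0,0,-200],0,255],[[0,0,-200],0,255]]' |grep -v rot
python3 -m crank '[[[50,0,0],0,255],[[100,0,0],0,255],[[100,0,0],0,255],[[100,0,0],0,255],[[100,0,0],0,255],[[100,0,0],0,255],[[100,0,0],0,255]]' >/dev/null
for i in 1 2 3 4; do python3 -c "from h import *;tq()";python3 -m crank '[[[0,0,0],0,255]]' >/dev/null;  done
python3 -m crank '[[[-50,0,0],0,255],[[-100,0,0],0,255],[[-100,0,0],0,255],[[-100,0,0],0,255],[[-100,0,0],0,255],[[-100,0,0],0,255],[[-100,0,0],0,255]]' >/dev/null
for i in 1 2 3 4; do python3 -c "from h import *;tq()";python3 -m crank '[[[0,0,0],0,255]]' >/dev/null;  done;python3 -c "from h import *;go(445.8,344.7,230,1.7)"
```

```text
time: 22.1
eef_pos: [0.4453, -0.1284, 0.0164]
contact_force: [0.4, 1.4, 6.9]
opening: 0.646
finger_force: 95.7
time: 23.0
eef_pos: [0.4448, -0.1285, 0.2181]
contact_force: [-0.4, -0.5, -3.5]
opening: 0.644
finger_force: 95.6
tool torque [-0.021 -0.019  0.035] F [-0.85 -0.21 -3.28] t 23.7 op 0.64
tool torque [0.029 0.01  0.02 ] F [-0.9  -0.22 -4.  ] t 23.8 op 0.644
tool torque [ 0.005 -0.038 -0.007] F [ 0.07  0.18 -3.33] t 23.9 op 0.644
tool torque [ 0.03  -0.019  0.026] F [-0.78  0.48 -3.13] t 24.0 op 0.648
tool torque [-0.02  -0.008 -0.005] F [-0.01  0.14 -3.44] t 24.8 op 0.646
tool torque [ 0.073 -0.044  0.029] F [ 0.08  0.81 -3.5 ] t 24.9 op 0.648
tool torque [0.022 0.007 0.007] F [-0.25  0.7  -2.44] t 25.0 op 0.644
tool torque [ 0.004 -0.026 -0.015] F [ 0.89 -0.01 -2.93] t 25.1 op 0.645
shift -93 -463 -16 yaw -13.3 | alt half turn; pose 25.2 [ 443.6 -127.6  214.2] toolx heading -11.6 tooly -101.6 q6 1.27 F [-0.08  0.44 -2.5 ] op 0.648 95.9
```

C stays quiet (-0.016 and -0.018), so B is the rattler. I'll carry C to the near slot.

```bash
python3 -m crank '[[[-8,-40,-16],-1,255],[[-17,-83,-16],-3,255],[[-25,-126,-16],-5,255],[[-34,-169,-16],-7,255],[[-43,-212,-16],-8,255],[[-51,-255,-16],-9,255],[[-60,-298,-16],-10,255],[[-69,-341,-16],-11,255],[[-77,-384,-16],-13.3,255],[[-85,-425,-16],-13.3,255]]'>/dev/null; python3 -m crank '[[[-8,-38,0],0,255],[[-8,-38,0],0,255],[[-8,-38,0],0,255],[[-8,-38,0],0,255]]'>/dev/null; python3 -c "from h import *;go(445.8,344.7,157,1.7)"
```

```text
shift 9 -2 73 yaw -0.0 | alt half turn; pose 26.6 [436.8 342.9 230.1] toolx heading 1.7 tooly -88.3 q6 2.03 F [-0.08 -0.09 -3.38] op 0.647 97.5
```

```bash
python3 -m crank '[[[9,-2,20],0,255],[[9,-2,40],0,255],[[9,-2,55],0,255],[[9,-2,65],0,255],[[9,-2,70],0,255],[[9,-2,72],0,255],[[9,-2,72],0,255]]'|grep -v rot;for k in 1 2 3 4; do python3 -m crank '[[[0,0,1],0,255],[[0,0,1],0,255]]' | egrep 'eef|contact'; done
```

```text
time: 27.3
eef_pos: [0.446, 0.3458, 0.1588]
contact_force: [0.0, -0.1, -3.3]
opening: 0.649
finger_force: 97.5
eef_pos: [0.446, 0.346, 0.158]
contact_force: [0.5, 0.3, -3.3]
eef_pos: [0.4458, 0.3459, 0.1566]
contact_force: [0.4, 0.2, -3.6]
eef_pos: [0.4458, 0.3459, 0.1565]
contact_force: [-3.0, -0.9, 2.7]
eef_pos: [0.4458, 0.3459, 0.1564]
contact_force: [-5.4, -3.5, 6.6]
```

```bash
python3 -m crank '[[[0,0,-1],0,120],[[0,0,-1],0,60],[[0,0,-1],0,0],[[0,0,-1],0,0],[[0,0,-20],0,0],[[0,0,-50],0,0],[[0,0,-90],0,0],[[0,0,-90],0,0],[[0,0,-90],0,0]]'|grep -v rot; python3 - <<'E'
from h import *
go(445.7,76.3,130,1.4)
c=read_camera("side");P=cloud(c);z=P[...,2];y=P[...,1]
print(rect(P,(z>.19)&(z<.205)&(abs(y-.345)<.06)&(P[...,0]>.3)))
E
```

```text
time: 29.0
eef_pos: [0.4465, 0.3461, 0.2456]
contact_force: [-0.5, 0.5, -1.1]
opening: 0.999
finger_force: 0.0
shift -9 270 116 yaw 0.3 | alt half turn; pose 29.0 [446.5 346.1 245.6] toolx heading 1.7 tooly -88.3 q6 2.02 F [-0.49  0.54 -1.05] op 0.999 0.0
[([77, 240], 579.3, 351.9, 105, 57, 0.2, np.float64(198.0)), ([123, 264], 444.3, 348.2, 103, 57, 2.0, np.float64(198.1))]
```

Both quiet cases stand well on the ledge. Back to B.

```bash
python3 -m crank '[[[-2,45,0],0.3,0],[[-3,90,0],0.3,0],[[-5,135,0],0.3,0],[[-6,180,40],0.3,0],[[-8,225,80],0.3,0],[[-9,260,110],0.3,0],[[-9,270,116],0.3,0],[[-9,270,116],0.3,0],[[-9,270,116],0.3,0]]'>/dev/null; python3 -c "from h import *;go(445.7,76.3,14,1.4)"
```

```text
shift 2 -1 113 yaw -0.1 | alt half turn; pose 29.95 [443.8  75.6 127.2] toolx heading 1.3 tooly -88.7 q6 1.49 F [0.02 1.22 0.38] op 0.996 0.0
```

```bash
python3 -m crank '[[[2,-1,40],0,0],[[2,-1,80],0,0],[[2,-1,103],0,0],[[2,-1,112],0,0],[[2,-1,112],0,0],[[2,-1,112],0,255],[[2,-1,112],0,255],[[2,-1,112],0,255],[[2,-1,112],0,255],[[2,-1,112],0,255]]' 100|grep -v rot; python3 -m crank '[[[0,0,0],0,255],[[0,0,-10],0,255],[[0,0,-30],0,255],[[0,0,-60],0,255],[[0,0,-100],0,255],[[0,0,-145],0,255],[[0,0,-190],0,255],[[0,0,-225],0,255],[[0,0,-240],0,255],[[0,0,-240],0,255]]' |grep -v rot;python3 -c "from h import *;go(669,-27.6,255,1.4)"
```

```text
time: 30.95
eef_pos: [0.4489, 0.0766, 0.0185]
contact_force: [1.0, 1.3, 7.0]
opening: 0.644
finger_force: 106.4
time: 31.95
eef_pos: [0.4472, 0.0766, 0.2581]
contact_force: [-0.0, -0.1, -3.6]
opening: 0.641
finger_force: 106.2
shift 219 110 3 yaw -0.0 | alt half turn; pose 31.95 [447.2  76.6 258.1] toolx heading 1.4 tooly -88.6 q6 1.49 F [-0.01 -0.06 -3.58] op 0.641 106.2
```

```bash
python3 -m crank '[[[15,8,0],0,255],[[45,22,0],0,255],[[80,40,0],0,255],[[115,58,0],0,255],[[150,75,0],0,255],[[180,90,0],0,255],[[205,102,0],0,255],[[219,110,0],0,255],[[219,110,0],0,255],[[219,110,0],0,255]]' |grep -v rot; python3 -m crank '[[[0,0,0],0,255],[[0,0,0],0,255],[[0,0,0],0,255],[[0,0,0],0,255],[[0,0,0],0,255]]';python3 - <<'E'
from h import *
c=read_camera("side");P=cloud(c);z=P[...,2];cv2.imwrite("pics/s2.png",c["frame"])
print(rect(P,(z>.19)&(z<.205)&(abs(P[...,1]-.345)<.06)&(P[...,0]>.3)))
E
```

```text
time: 32.95
eef_pos: [0.6666, -0.0277, 0.2524]
contact_force: [-0.6, 0.6, -3.1]
opening: 0.646
finger_force: 106.5
time: 33.45
eef_pos: [0.6681, -0.0279, 0.2567]
tcp_rot: [1.0, 0.012, 0.0, 0.0]
contact_force: [-0.4, -0.6, -3.2]
opening: 0.646
finger_force: 106.5
[([77, 240], 580.8, 351.2, 107, 57, 1.8, np.float64(198.1)), ([123, 264], 444.4, 348.2, 104, 57, 2.0, np.float64(198.2))]
```

View pics/s2.png

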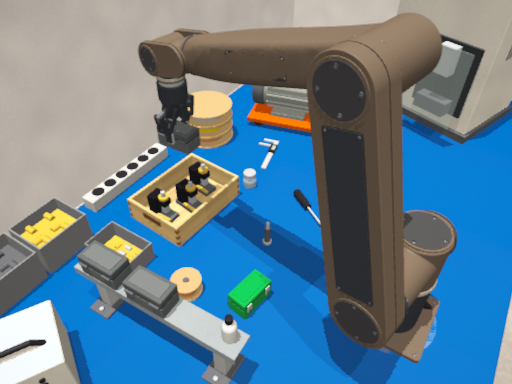

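The picture shows both quiet cases on the ledge at (103,263) and (151,290) and the bottle untouched at (229,328). The rattling case is held level over the tote at (180,135). Handing in.

```bash
python3 -c "
from plant import ctrl
print(ctrl.sign_off())"
```

```text
the job is handed in; nothing more can be done
None
```

The job is handed in at about 33.5 s: the rattling case, the one nearest the ledge at the start, is held level over the tote, and the two quiet cases stand along the ledge; sign-off gave no verdict.

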